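# Weight the drop lid on the pickling crock with stones

### The arm

A 6-joint arm with a two-finger parallel gripper is mounted at the origin on a cart in front of the work surface, level with it; the furniture and walls round the work are solid. World frame = base frame: x ahead of the robot, y to its left, z up, the work surface at z = 0. Lengths are in mm, angles in rad, forces in N, time in s.
With the tool pointing down it reaches from about 400 to 825 mm from the base axis. Payload 7 kg.
Tool frame: the origin (TCP) lies midway between the tips of the shut fingers; the grasp point (between the pads) lies 19 mm behind it; z points along the fingers, y is the line along which they close (so a half turn about z gives the same grasp; the last joint's range is limited). The gripper opens to 88 mm and grips with 3 to 60 N. Pads are 19 mm wide; open, the fingers measure 130 mm over their backs; the gripper's body (78 mm by 193 mm) begins 47 mm behind the grasp point.
Start: joints at [1.468, 0.359, 0.012, 0, -1.224, -0.288], TCP at [257.133, 624.082, 226.561] pointing down, gripper open.
Joint ranges: [-3.07, 3.07], [-1.43, 2.12], [-1.02, 1.25], [-3.03, 1.67], [-3.05, -0], [-3.03, 3.03]. Speed limits (rad/s): [2.39, 2.39, 3.01, 3.14, 3.14, 3.14].

### API

Orientations are given as a unit quaternion [x, y, z, w].
In Python, from plant import move_ptp, line_to, move_joints, move_gripper, pause, solve_ik, camera, get_calibration, Unreachable, close_job, find_in, masks_of, current_t, current_joint_pos, current_qvel, current_tau, current_tcp_pos, current_eef_rot, current_contact_force, current_moment, current_width, current_finger_force gives the robot as it stands. Calls block until the motion is done:
- move_ptp(position, orientation): joint-space move of the TCP to a pose.
- line_to(position, velocity=150, ori=None): straight line of the TCP; ori=None keeps the orientation; velocity is the mean speed in mm/s.
- move_joints(angles): joint-space move.
- move_gripper(opening, force=None): finger opening in mm; force is the grip in N (None keeps the last); returns when the fingers have stopped.
- pause(seconds).
- solve_ik(position, orientation): joint angles nearest the present ones, or None.
- camera(name): name is "side" or "top" or "wrist"; returns the picture (420x560x3 uint8, red, green, blue); there is no depth.
- get_calibration(name): a dict with "fx", "fy", "cx", "cy" (pixels), "view" (4x4, takes a point from world to camera coordinates); the wrist camera has in their place "T_tool_cam" (4x4, takes a point from camera to tool coordinates, whose origin is the TCP and whose axes are the flange's). Camera axes: x right, y up, looking along -z (the intrinsics and any distortion apply to the point x, -y, -z); pixel columns grow to the right and rows downward; lengths in mm; the calibration is good to about 2 mm. A picture is of the moment at which its call begins: read the wrist's pose just before it. get_calibration takes no time and is no camera call.
A pose or a line that the arm cannot do raises Unreachable and nothing moves.
- close_job(): hands the job in; it is judged then, once.
Trained networks look in the newest picture that a camera, given by its name, has taken for a name from the list of things; names that differ only in an ending like _2 or _b are one class to them, and where a whole thing is asked for, a point or a joint stands for the part that bears it (a point fixed in the world has none). Each returns a list of dicts, best first, with "conf" (0 to 1); they miss things now and then, are a little off and sometimes report something else, mostly with a low value. They report only what shows in the picture. A call takes as long as a camera call.
- find_in(camera, target): "point" ([column, row] in pixels, amid what is visible of it).
- masks_of(camera, target): "mask" (420x560 bool, what is visible of it) and "point" ([column, row] in pixels, amid what is visible of it).
Readings, each from a call of its own:
- current_t(): time.
- current_joint_pos(): joint angles.
- current_qvel(): joint speeds.
- current_tau(): joint torques, N m.
- current_tcp_pos(): TCP position.
- current_eef_rot(): TCP orientation.
- current_contact_force(): force on the tool from outside, world axes, zero at the start.
- current_moment(): the same for the moment, N m.
- current_width(): finger opening in mm.
- current_finger_force(): force on a finger pad.
Only numpy, scipy, OpenCV 4.12 (cv2) and the standard library are available. Lean on these libraries where they do the work, as an engineer would, in place of code of your own. Each camera call takes 0.05 s, during which the arm holds its last target. There are 200 camera calls.

### The job

The radishes in the white crock are ready for pressing: lay the wooden drop lid flat on them inside the crock, with its battens up. Then gently set the long stone across both battens, and the short stone on top of the long one where it finds a level, steady seat, so that both bear on the middle of the lid. Do not bump the crock with the stones, and leave the other things on the worktop where they are.

Things in the scene. Friction and masses are not known exactly. Their poses are not given: they have to be found in the camera images.
- crock: White ceramic pickling crock, fixed to the worktop, 180 mm across, rim 110 mm above its underside; origin under its middle, z up. Round mouth 162 mm across. Inside lie whole white radishes, fixed, whose tops make a level bed 84 mm above the underside. Lugs at its +x and -x sides. A wall cabinet hangs 0.5 m above the worktop beyond x = 0.56 m to the right of y = 0.14 m: keep the wrist clear of it.
- drop_lid: Loose light-wood drop lid, 0.2 kg: round board 144 mm across, 12 mm thick, origin under its middle, z up. On top two battens 118 mm long along its x, 16 mm wide, 18 mm high (tops 30 mm above the origin), centred at y = +22 and -22 mm: 60 mm over both outer sides. Laid on the radishes, the batten tops stand 4 mm above the crock's rim.
- long_stone: Loose long grey river stone, about 0.6 kg, 116 mm long (x), 63 mm wide (y), 44 mm high; origin under its middle, z up. Flat underside about 80 by 44 mm. Its top is level only over the +x half (x from 8 to 40 mm, 44 mm above the underside); the -x half slopes down at 18 degrees, so nothing rests level there or on its middle. Sides steepest 20 mm up.
- long_stone_seat (a point): Middle of the level part of the long stone's top, 24 mm from the stone's origin along its x, 44 mm above its underside; axes as the stone.
- short_stone: Loose short grey river stone, about 0.36 kg, 87 mm long (x), 60 mm wide (y), 42 mm high; origin under its middle and under its centre of mass (within 4 mm), z up. Its flat foot reaches only from x = -26 to 15 mm, about 40 mm wide; towards +x the underside slopes up at 20 degrees. It starts on this foot.
- glass: Upturned drinking glass, 81 mm wide, 91 mm high, a bystander.
- pasta_jar: Glass jar of pasta, 81 mm wide, 163 mm high, a bystander.
- fork: Steel fork, 202 mm long, lying, a bystander.
- stick_lighter: Blue stick lighter, 243 mm long, lying, a bystander.
- matchbox: Matchbox, 36 by 56 by 14 mm, a bystander.
- drain_plug: Black rubber drain plug, 47 mm wide, 27 mm high, a bystander.
- clothes_peg: Wooden clothes peg, 72 mm long, lying, a bystander.

How it is judged (in metres and radians):
On the way, in this order (a step that is already met when the one before it is completed fails the run):
1. the drop lid lies flat on the radishes inside the crock, battens up, let go (horizontal distance between drop_lid and crock below 0.014 m and z of drop_lid in the frame of crock between 0.078 and 0.09 m and angle between drop_lid's own z axis and vertical below 0.07 rad and contact force between the fingers and drop_lid below 0.1 N), for 0.2 s.
2. the long stone rests level across both battens over the middle of the lid, let go (horizontal distance between drop_lid and crock below 0.014 m and z of drop_lid in the frame of crock between 0.078 and 0.09 m and angle between drop_lid's own z axis and vertical below 0.07 rad and contact force between long_stone and drop_lid above 1 N and horizontal distance between long_stone and drop_lid below 0.035 m and angle between long_stone's own z axis and vertical below 0.1 rad and angle between the x axis of long_stone and the y axis of drop_lid, either way round below 0.5 rad and contact force between the fingers and long_stone below 0.1 N), for 0.2 s.
At the end, for the whole second after the job is handed in: Lid flat in the crock (4 degrees, 14 mm of centre); long stone on it, crossing the battens square to 28 degrees, level to 5 degrees; short stone on the long stone alone, level to 7 degrees; each stone's origin within 35 mm of the lid's centre; all at rest (horizontal distance between drop_lid and crock below 0.014 m and z of drop_lid in the frame of crock between 0.078 and 0.09 m and angle between drop_lid's own z axis and vertical below 0.07 rad and contact force between long_stone and drop_lid above 1 N and horizontal distance between each of long_stone, short_stone and drop_lid below 0.035 m and angle between long_stone's own z axis and vertical below 0.1 rad and angle between the x axis of long_stone and the y axis of drop_lid, either way round below 0.5 rad and contact force between short_stone and long_stone above 1 N and angle between short_stone's own z axis and vertical below 0.12 rad and contact force between short_stone and drop_lid below 0.1 N and linear speed of each of short_stone, long_stone below 0.01 m/s); the robot touches nothing.
It fails at once if a stone bumps the crock (contact force between any of long_stone, short_stone and crock above 8 N).
It fails at once if a stone is dropped or pushed down hard on what it is set on (over 80 N) (contact force between long_stone and drop_lid above 80 N or contact force between short_stone and long_stone above 80 N).
It fails at once if a bystander is moved by more than 25 mm (distance of any of glass, pasta_jar, fork, stick_lighter, matchbox, drain_plug, clothes_peg from where it was at the start of the episode above 0.025 m).
It also fails if it takes over 72 s, if anything falls off the work surface, if the arm or the gripper's body presses on something with over 40 N, if the wrist force passes 120 N, or if a joint passes its speed limit or range.

## Working session

There is one attempt and no reset: what is moved stays moved. The work goes in short steps, each a Python script; the robot and the scene stay as the last script left them, time stands still between calls to the robot, and variables do not carry over. Pictures are saved under pics/ and viewed, at most 10 in all, crops included, and the job is handed in when it is done.

```bash
mkdir -p pics; ls; python3 - <<'E'
from plant import *
import cv2,numpy as np
np.set_printoptions(precision=4,suppress=True)
a=camera("top");b=camera("side")
cv2.imwrite("pics/top.png",a[...,::-1]);cv2.imwrite("pics/side.png",b[...,::-1])
for c in("top","side","wrist"):print(c,get_calibration(c))
print(current_tcp_pos(),current_eef_rot(),current_width(),current_t())
for c in("top","side"):
  for n in"crock drop_lid long_stone short_stone glass pasta_jar fork stick_lighter matchbox drain_plug clothes_peg".split():
    print(c,n,[(np.round(d["point"]),round(d["conf"],2)) for d in find_in(c,n)][:3])
E
```

```text
pics
plant.py
top {'fx': 461.5364961419747, 'fy': 461.5364961419747, 'cx': 281.41427524038625, 'cy': 205.84021545960513, 'view': array([[   -0.0048,    -1.    ,    -0.0013,    68.4193],
       [    0.9859,    -0.0049,     0.1674,  -530.3617],
       [   -0.1674,    -0.0005,     0.9859, -1145.2757],
       [    0.    ,     0.    ,     0.    ,     1.    ]])}
side {'fx': 488.12237842749994, 'fy': 488.12237842749994, 'cx': 279.59581951834, 'cy': 212.3699863520684, 'view': array([[    0.8113,    -0.5846,    -0.0123,  -406.8321],
       [    0.3948,     0.5322,     0.7489,  -277.6759],
       [   -0.4313,    -0.6124,     0.6626, -1353.7592],
       [    0.    ,     0.    ,     0.    ,     1.    ]])}
wrist {'fx': 378.62783975737193, 'fy': 378.62783975737193, 'cx': 274.788233654556, 'cy': 206.37887008710794, 'T_tool_cam': array([[   0.0009,    0.9694,    0.2456,   65.2592],
       [   1.    ,   -0.001 ,    0.0003,   -0.8239],
       [   0.0006,    0.2456,   -0.9694, -157.4227],
       [   0.    ,    0.    ,    0.    ,    1.    ]])}
[257.0017 623.6775 225.706 ] [ 0.981  -0.1942 -0.0001  0.000
[... 550 characters left out ...]
([428., 275.]), 0.78), (array([185., 174.]), 0.35)]
top clothes_peg [(array([285., 190.]), 0.66)]
side crock [(array([253., 161.]), 0.91)]
side drop_lid [(array([253., 244.]), 0.7)]
side long_stone [(array([292., 278.]), 0.76), (array([256., 162.]), 0.46)]
side short_stone [(array([217., 209.]), 0.82), (array([289., 281.]), 0.56)]
side glass [(array([313., 226.]), 0.81)]
side pasta_jar [(array([316., 188.]), 0.96), (array([288., 221.]), 0.63)]
side fork [(array([315., 187.]), 0.62)]
side stick_lighter [(array([182., 192.]), 0.81), (array([248., 213.]), 0.67)]
side matchbox [(array([248., 213.]), 0.5)]
side drain_plug [(array([303., 325.]), 0.5)]
side clothes_peg [(array([286., 222.]), 0.45)]
```

View pics/top.png

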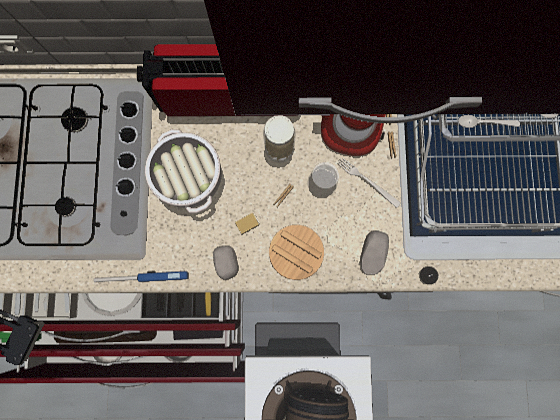

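View pics/side.png

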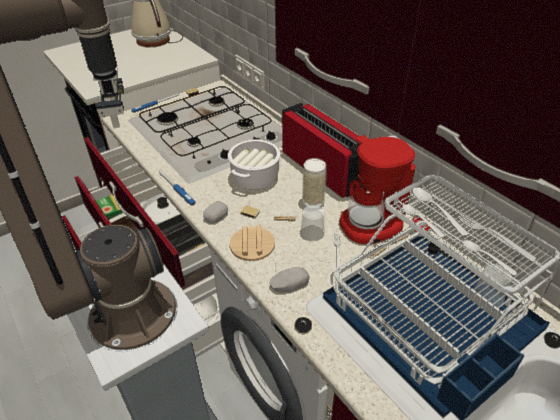

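The top view shows the crock at (184,172), the lid with battens up at (297,252), the long stone at (375,252), the short stone at (225,262). The side view confirms that the battens are up. I'll take closer wrist views next.

```bash
cat > h.py <<'E'
from plant import *
import cv2,numpy as np
from scipy.spatial.transform import Rotation as R
np.set_printoptions(precision=3,suppress=True)
def q(phi): return [np.cos(phi/2),np.sin(phi/2),0,0]   # tool down, tool x at angle phi
def cam_pose(c):
    k=get_calibration(c)
    if c!="wrist":
        M=np.linalg.inv(k["view"])
    else:
        T=np.eye(4);T[:3,:3]=R.from_quat(current_eef_rot()).as_matrix();T[:3,3]=current_tcp_pos();M=T@k["T_tool_cam"]
    return k,M
def ray(k,M,px,z):
    px=np.atleast_2d(np.asarray(px,float))
    d=np.c_[(px[:,0]-k["cx"])/k["fx"],-(px[:,1]-k["cy"])/k["fy"],-np.ones(len(px))]@M[:3,:3].T
    return M[:3,3]+d*((z-M[2,3])/d[:,2])[:,None]
def proj(k,M,P):
    p=(np.atleast_2d(P)-M[:3,3])@M[:3,:3]
    return np.c_[k["cx"]-k["fx"]*p[:,0]/p[:,2],k["cy"]+k["fy"]*p[:,1]/p[:,2]]
E
python3 - <<'E'
from h import *
k,M=cam_pose("top")
P={n:ray(k,M,p,z)[0] for n,p,z in [("crock",(184,172),84),("drop_lid",(297,252),15),("long_stone",(375,252),25),("short_stone",(225,262),25)]}
print(P)
np.savez("rough.npz",**P)
import pickle;D={}
phi=-np.pi/2
for n in["crock","drop_lid","long_stone","short_stone"]:
    p=P[n].copy();p[2]=230 if n=="crock" else 170
    try: move_ptp(p,q(phi))
    except Unreachable: print("unreach",n);continue
    pause(.2)
    k,M=cam_pose("wrist");im=camera("wrist");ms=masks_of("wrist",n)
    print(n,current_t(),current_joint_pos(),[(m["conf"],m["point"],m["mask"].sum()) for m in ms][:2])
    D[n]=(k,M,im,ms[0]["mask"] if ms else None)
pickle.dump(D,open("D.pkl","wb"))
cv2.imwrite("pics/w1.png",cv2.resize(np.vstack([np.hstack([D[a][2],D[b][2]]) for a,b in(("crock","drop_lid"),("long_stone","short_stone"))]),(800,600))[...,::-1])
E
```

```text
{'crock': array([611.903, 311.291,  84.   ]), 'drop_lid': array([413.83 ,  25.905,  15.   ]), 'long_stone': array([ 412.166, -174.79 ,   25.   ]), 'short_stone': array([388.423, 211.47 ,  25.   ])}
crock 3.225 [ 0.755  0.376  0.045 -0.    -1.24  -0.754] [(0.7, [274.0, 175.3], np.int64(42769))]
drop_lid 4.85 [ 0.544 -0.035 -0.61   0.    -0.996 -0.543] [(0.87, [274.6, 186.9], np.int64(21675))]
long_stone 5.9667 [ 0.043  0.025 -0.549  0.    -0.996 -0.042] [(0.68, [275.2, 192.4], np.int64(9373))]
short_stone 7.7083 [ 0.946  0.016 -0.56   0.    -0.995 -0.947] [(0.78, [273.6, 191.7], np.int64(6529))]
```

View pics/w1.png

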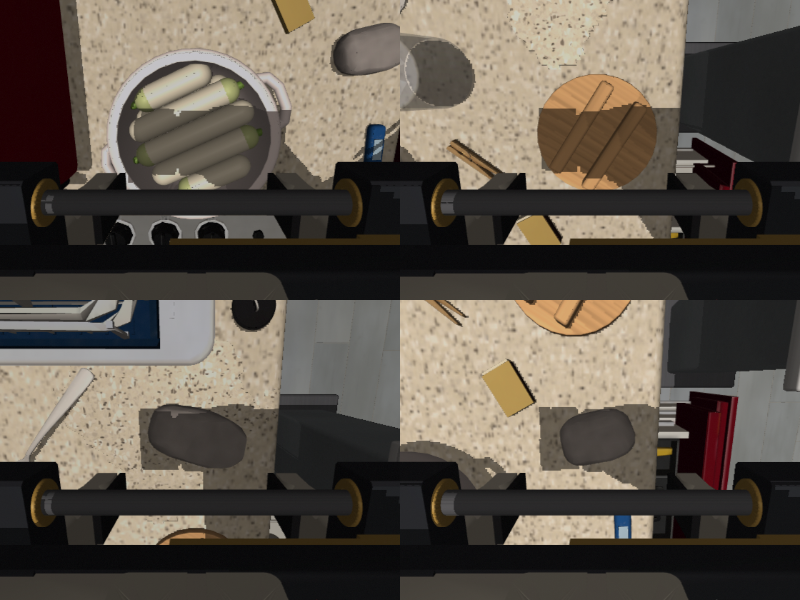

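Wrist mosaic: crock, lid, long stone and short stone are all visible near (274,180–190) in their frames. The stones' slope directions still need closer contrast.

```bash
python3 - <<'E'
from h import *
import pickle
D=pickle.load(open("D.pkl","rb"))
for n,z in(("crock",110),("drop_lid",12),("long_stone",20),("short_stone",20)):
    k,M,im,m=D[n]
    c=max(cv2.findContours(m.astype(np.uint8),0,2)[0],key=len)[:,0]
    W=ray(k,M,c,z)[:,:2].astype(np.float32)
    print(n,"circ",cv2.minEnclosingCircle(W),"rect",cv2.minAreaRect(W),"mean",W.mean(0))
def crop(im,x,y,w,h,W,H):
    c=cv2.resize(im[y:y+h,x:x+w],(W,H),interpolation=cv2.INTER_CUBIC).astype(float)
    lo,hi=np.percentile(c,1),np.percentile(c,90); return np.clip((c-lo)/(hi-lo)*255,0,255).astype(np.uint8)
s=cv2.imread("pics/side.png")[...,::-1]
dk=lambda n:D[n][2]
A=np.hstack([crop(dk("long_stone"),180,130,200,110,400,220),crop(dk("short_stone"),190,130,200,110,400,220)])
B=np.hstack([crop(s,262,255,60,45,400,300),crop(s,190,190,60,45,400,300)])
cv2.imwrite("pics/w2.png",np.vstack([A,B])[...,::-1])
E
```

```text
crock circ ((614.9894409179688, 304.48675537109375), 104.8222885131836) rect ((613.8534545898438, 292.98565673828125), (147.9997100830078, 197.7479248046875), 89.0024185180664) mean [604.964 277.735]
drop_lid circ ((413.9034423828125, 27.28544807434082), 71.73633575439453) rect ((413.9134826660156, 26.420452117919922), (141.98582458496094, 140.4725799560547), 2.4484620094299316) mean [411.664  24.87 ]
long_stone circ ((410.3111877441406, -173.67306518554688), 58.683502197265625) rect ((410.61297607421875, -173.2163543701172), (66.11589813232422, 116.11431884765625), 73.90430450439453) mean [ 411.254 -172.997]
short_stone circ ((387.8189392089844, 213.82505798339844), 43.65008544921875) rect ((387.5594177246094, 211.65579223632812), (85.7505111694336, 61.53873825073242), 11.792278289794922) mean [385.576 210.407]
```

View pics/w2.png

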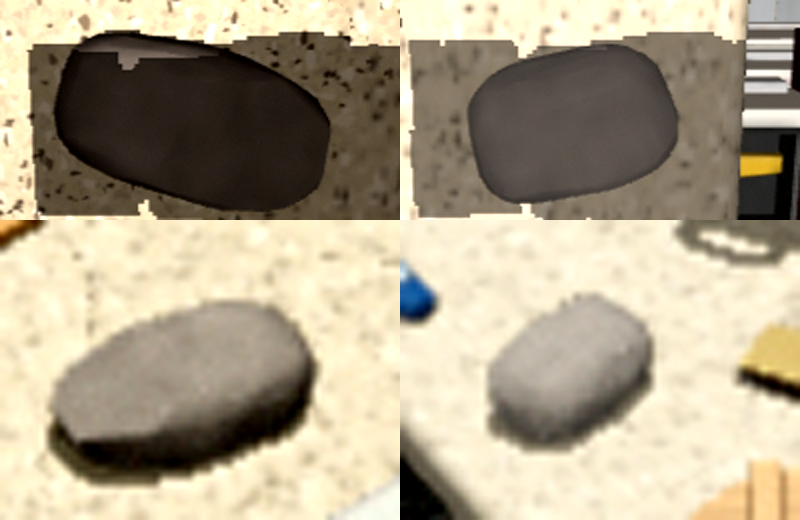

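The side crop shows the long stone's thick end toward world +x and a thin lip near −x. I'll check both directions by fitting silhouettes, and also get the batten angle and the toaster size.

```bash
cat > fit.py <<'E'
from h import *
import pickle
from scipy.optimize import minimize
D=pickle.load(open("D.pkl","rb"))
k,M,im,m=D["drop_lid"]
g=cv2.cvtColor(im,cv2.COLOR_RGB2GRAY)
L=cv2.createLineSegmentDetector().detect(g)[0][:,0]
for l in sorted(L,key=lambda l:-np.hypot(l[2]-l[0],l[3]-l[1])):
    if m[int(l[1]),int(l[0])] and m[int(l[3]),int(l[2])]:
        a,b=ray(k,M,[l[:2],l[2:]],30)[:,:2]
        d=b-a;n=np.hypot(*d)
        if n>30: print("lid seg",n,np.degrees(np.arctan2(d[1],d[0]))%180,"offset from c",np.cross(d/n,a-np.array([413.9,26.5])))
k,M=cam_pose("top");ks,Ms=cam_pose("side")
f=ray(k,M,[[175,116],[215,116]],0);print("toaster front base",f)
print("side rows if at",proj(ks,Ms,np.vstack([f+[0,0,h] for h in(0,150,200)])).round())
# stones: stacks of superellipse slices -> silhouettes
t=np.linspace(0,2*np.pi,40)
se=lambda a,b:np.c_[a*np.sign(np.cos(t))*abs(np.cos(t))**.75,b*np.sign(np.sin(t))*abs(np.sin(t))**.75]
def slab(a,b,z): return np.c_[se(a,b),np.full(40,z)]
def long_m():
    P=np.vstack([slab(40,22,0),slab(52,29,8),slab(58,31.5,20),slab(54,27,34),slab(46,20,44)])
    P[:,2]=np.minimum(P[:,2],44-np.tan(np.radians(18))*np.maximum(0,8-P[:,0]));return P
def short_m():
    P=np.vstack([slab(30,20,0),slab(40,27,8),slab(43.5,30,20),slab(40,26,34),slab(32,18,42)])
    P[:,2]=np.maximum(P[:,2],np.tan(np.radians(20))*np.maximum(0,P[:,0]-15));return P
def sil(k,M,P):
    o=np.zeros((420,560),np.uint8);h=cv2.convexHull(np.round(proj(k,M,P)*16).astype(np.int32));cv2.fillConvexPoly(o,h,1,shift=4);return o>0
camera("side");camera("top")
views={n:[D[n][:2]+(D[n][3],)] for n in("long_stone","short_stone")}
for n in views:
    for c in("side","top"):
        ms=masks_of(c,n); 
        if ms: views[n].append(cam_pose(c)+(ms[0]["mask"],)); print(n,c,ms[0]["conf"],ms[0]["point"])
for n,mod,x0 in(("long_stone",long_m(),(410.6,-173.2,-16.1)),("short_stone",short_m(),(387.5,211.6,11.8))):
    for s in(0,180):
        def cost(v,full=False):
            P=mod@R.from_euler("z",v[2],degrees=True).as_matrix().T+[v[0],v[1],0]
            e=[1-(sil(*w[:2],P)&w[2]).sum()/(sil(*w[:2],P)|w[2]).sum() for w in views[n]]
            return e if full else sum(e)
        r=minimize(cost,np.array(x0)+[0,0,s],method="Nelder-Mead",options=dict(initial_simplex=np.array(x0)+[0,0,s]+np.array([[0,0,0],[8,0,0],[0,8,0],[0,0,8]])))
        print(n,s,r.x,r.fun,np.array(cost(r.x,True)))
E
python3 fit.py 2>/dev/null
```

```text
lid seg 94.89265613718078 58.02117946663037 offset from c 14.96772523985048
lid seg 83.00321073158118 57.89949187678556 offset from c -12.004671441755969
lid seg 66.42079955992854 57.95437415983845 offset from c 15.34829620623876
lid seg 33.95422229767164 58.12450834744817 offset from c -27.407235675773794
lid seg 32.44747751495109 57.91232048578317 offset from c 30.086253361380273
toaster front base [[792.109 359.318   0.   ]
 [791.524 248.529   0.   ]]
side rows if at [[286. 155.]
 [303. 168.]
 [286. 121.]
 [304. 134.]
 [286. 109.]
 [305. 122.]]
long_stone top 0.86 [374.1, 254.2]
short_stone side 0.82 [215.7, 210.7]
short_stone top 0.53 [229.1, 264.1]
long_stone 0 [ 412.096 -173.303  -16.24 ] 0.09506916007576205 [0.043 0.053]
long_stone 180 [ 412.231 -173.012  163.146] 0.09665953316824916 [0.041 0.055]
short_stone 0 [387.072 210.772  10.665] 0.6966523686418917 [0.058 0.067 0.571]
short_stone 180 [387.703 211.133 191.254] 0.7108267116956679 [0.047 0.095 0.568]
```

Batten direction is 58°, and the toaster front (x≈792) is clear. Next I locate the crock precisely by circle voting, then grasp the lid.

```bash
cat > crock.py <<'E'
from h import *
import pickle
D=pickle.load(open("D.pkl","rb"))
def vote(k,M,im):
    e=cv2.Canny(cv2.GaussianBlur(cv2.cvtColor(im,cv2.COLOR_RGB2GRAY),(3,3),0),40,120)
    y,x=np.nonzero(e);W=ray(k,M,np.c_[x,y],110)[:,:2]
    W=W[np.hypot(*(W-[613,305]).T)<125]
    gx,gy=np.meshgrid(np.arange(590,636,1.),np.arange(280,331,1.),indexing="ij")
    d=np.hypot(gx[...,None]-W[:,0],gy[...,None]-W[:,1])
    for r in(81,90):
        s=np.exp(-((d-r)/1.5)**2/2).sum(-1);i=np.unravel_index(s.argmax(),s.shape);print(r,gx[i],gy[i],s.max())
    s=np.exp(-((d-81)/1.5)**2/2).sum(-1)+np.exp(-((d-90)/1.5)**2/2).sum(-1);i=np.unravel_index(s.argmax(),s.shape);print("both",gx[i],gy[i],s.max())
vote(*D["crock"][:3])
vote(*cam_pose("top"),cv2.imread("pics/top.png")[...,::-1].copy())
E
python3 crock.py
python3 - <<'E'
from h import *
phi=np.radians(-122)
for z in(60,14.5):
    (move_ptp if z==60 else line_to)([412.7,27.2,z],q(phi)) if z==60 else line_to([412.7,27.2,z],100)
print(current_tcp_pos(),current_contact_force())
move_gripper(40,25);print(current_width(),current_finger_force(),current_t())
line_to([412.7,27.2,200],200);print(current_width(),current_tcp_pos(),current_contact_force())
E
```

```text
81 614.0 311.0 577.3573911246201
90 614.0 309.0 760.5358245595369
both 614.0 311.0 1274.2815785203438
81 616.0 311.0 189.6062700135937
90 614.0 310.0 143.55638294915548
both 615.0 311.0 324.62262348230513
[413.196  27.934  14.95 ] [ 0.377  0.365 -0.414]
59.6235746119017 25.000821948051453 10.0583
59.92020961361143 [411.801  26.9   198.752] [ 0.086 -0.654 -1.797]
```

```bash
python3 - <<'E'
from h import *
c=np.array([614.3,310.5])
move_ptp([*c,200],q(-np.pi/2))
k=camera("side");cv2.imwrite("pics/s2.png",k[...,::-1])
import pickle
pickle.dump({n:masks_of("side",n)[:1] for n in("long_stone","short_stone")},open("S.pkl","wb"))
line_to([*c,125],150)
for z in(112,105,101.5,99.5,98.5):
    line_to([*c,z],50);pause(.05);f=current_contact_force();print(z,current_tcp_pos(),f)
    if f[2]>6:break
move_gripper(74);pause(.2)
line_to([*c,250],200)
pause(.2);K,M=cam_pose("wrist");im=camera("wrist");cv2.imwrite("pics/w3.png",im[...,::-1])
ms=masks_of("wrist","drop_lid");print([(m["conf"],m["point"]) for m in ms],current_t(),current_joint_pos())
if ms:
    g=max(cv2.findContours(ms[0]["mask"].astype(np.uint8),0,2)[0],key=len)[:,0]
    print(cv2.minEnclosingCircle(ray(K,M,g,96)[:,:2].astype(np.float32)))
E
```

```text
112 [614.354 310.513 112.042] [ 0.31   0.561 -1.309]
105 [614.226 310.398 104.745] [-0.079  0.708 -1.65 ]
101.5 [614.262 310.46  101.407] [-0.165  0.555 -2.407]
99.5 [614.296 310.492  99.458] [ 0.451  0.624 -2.11 ]
98.5 [614.5   310.599  98.98 ] [-0.935 -0.174  1.691]
[(0.88, [271.2, 188.4])] 16.875 [ 0.75   0.369  0.079 -0.    -1.282 -0.75 ]
((614.443359375, 311.4471130371094), 71.82106018066406)
```

View pics/w3.png

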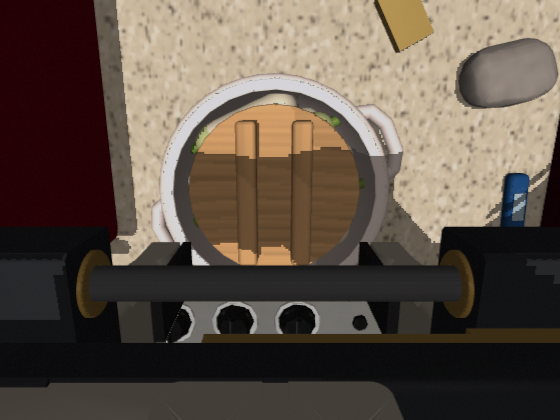

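The lid lies flat in the crock at about (614,311), battens along world y (image columns 245 and 302). Now the long stone's direction, from the side mask.

```bash
cat > fit2.py <<'E'
import re
src=open("fit.py").read()
src=src[src.index("# stones"):]
pre='''from h import *
import pickle
from scipy.optimize import minimize
D=pickle.load(open("D.pkl","rb"));S=pickle.load(open("S.pkl","rb"))
'''
src=src.replace('camera("side");camera("top")\n','').replace('ms=masks_of(c,n);','ms=S[n] if c=="side" else [];')
exec(pre+src)
E
python3 fit2.py
python3 - <<'E'
import cv2,numpy as np
s=cv2.imread("pics/s2.png")
cv2.imwrite("pics/s2c.png",np.hstack([cv2.resize(s[250:310,250:335],(480,340),interpolation=cv2.INTER_CUBIC)]))
E
```

```text
long_stone side 0.88 [291.0, 278.8]
short_stone side 0.57 [213.8, 209.8]
long_stone 0 [ 410.215 -173.354  -16.599] 0.1181335943552363 [0.049 0.069]
long_stone 180 [ 410.295 -173.528  164.372] 0.12140569282126257 [0.052 0.07 ]
short_stone 0 [386.954 210.628  11.406] 0.09388507824433256 [0.059 0.035]
short_stone 180 [386.482 210.947 193.581] 0.09715276747291879 [0.06  0.037]
```

View pics/s2c.png

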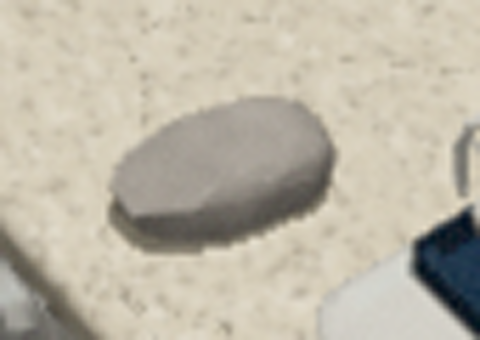

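```bash
python3 - <<'E'
from h import *
import itertools
tgt=np.array([411,-173,20.]);T=get_calibration("wrist")["T_tool_cam"]
best=[]
for az,el,roll,dist in itertools.product(np.radians(np.arange(0,360,15)),np.radians([20,30,40]),(0,90,180,270),(230,270)):
    v=np.array([np.cos(az)*np.cos(el),np.sin(az)*np.cos(el),-np.sin(el)])  # camera view dir
    zc=-v;xc=np.cross([0,0,1],zc);xc/=np.linalg.norm(xc);yc=np.cross(zc,xc)
    C=np.c_[xc,yc,zc]@R.from_euler("z",roll,degrees=True).as_matrix()
    Rt=C@T[:3,:3].T; p=tgt-v*dist-Rt@T[:3,3]
    if p[2]<35: continue
    Q=R.from_matrix(Rt).as_quat();s=solve_ik(p,Q)
    prof=abs(np.sin(az-np.radians(-16)))
    if s is not None and prof>.6: best.append((np.degrees(el)-25*prof,np.degrees(az),np.degrees(el),roll,dist,p,Q,s,np.abs(np.array(s)-current_joint_pos()).max()))
best.sort(key=lambda b:b[0])
for b in best[:12]:print(b[1:])
E
```

```text
(np.float64(75.0), np.float64(20.0), 90, 230, array([ 419.24 , -235.064,   40.933]), array([ 0.036,  0.815,  0.578, -0.027]), array([-0.764,  0.883,  0.134, -0.779, -1.827, -0.667]), np.float64(1.5147856427137993))
(np.float64(75.0), np.float64(20.0), 90, 270, array([ 409.511, -271.371,   54.614]), array([ 0.036,  0.815,  0.578, -0.027]), array([-0.805,  0.887,  0.189, -0.756, -1.885, -0.681]), np.float64(1.555486220716292))
(np.float64(75.0), np.float64(20.0), 180, 230, array([ 398.272, -220.903,   63.604]), array([-0.538,  0.702,  0.285,  0.371]), array([-0.803,  0.615, -0.128, -0.79 , -1.504,  0.884]), np.float64(1.634883139681809))
(np.float64(75.0), np.float64(20.0), 180, 270, array([ 388.544, -257.21 ,   77.285]), array([-0.538,  0.702,  0.285,  0.371]), array([-0.848,  0.622, -0.071, -0.76 , -1.563,  0.874]), np.float64(1.6245738817573172))
(np.float64(75.0), np.float64(20.0), 270, 230, array([ 372.85 , -222.561,   41.128]), array([ 0.797, -0.177,  0.175, -0.551]), array([-1.029,  0.758, -0.191, -0.973, -1.566,  2.694]), np.float64(3.4446106309738114))
(np.float64(75.0), np.fl
[... 851 characters left out ...]
4(2.484331951603235))
(np.float64(255.00000000000003), np.float64(20.0), 270, 230, array([ 449.15 , -123.439,   41.128]), array([ 0.177,  0.797, -0.551, -0.175]), array([ 0.551,  0.839, -0.515,  0.47 , -1.425, -2.95 ]), np.float64(2.199619223124943))
(np.float64(255.00000000000003), np.float64(20.0), 270, 270, array([458.878, -87.132,  54.809]), array([ 0.177,  0.797, -0.551, -0.175]), array([ 0.596,  0.835, -0.45 ,  0.423, -1.492, -2.93 ]), np.float64(2.179722923307139))
(np.float64(59.99999999999999), np.float64(20.0), 90, 230, array([ 402.896, -235.082,   40.933]), array([0.142, 0.803, 0.576, 0.049]), array([-0.891,  0.824, -0.004, -0.877, -1.703, -0.674]), np.float64(1.6409560133957717))
```

```bash
python3 - <<'E'
from h import *
tgt=np.array([411,-173,20.]);T=get_calibration("wrist")["T_tool_cam"]
az,el=np.radians([255,30]);dist=270
v=np.array([np.cos(az)*np.cos(el),np.sin(az)*np.cos(el),-np.sin(el)])
zc=-v;xc=np.cross([0,0,1],zc);xc/=np.linalg.norm(xc);yc=np.cross(zc,xc)
C=np.c_[-xc,-yc,zc];Rt=C@T[:3,:3].T;p=tgt-v*dist-Rt@T[:3,3];Q=R.from_matrix(Rt).as_quat()
print(p,Rt[:,2])
move_ptp(p+[0,0,100],Q);line_to(p,200);pause(.2)
im=camera("wrist");cv2.imwrite("pics/w4.png",cv2.rotate(im,cv2.ROTATE_180)[...,::-1])
line_to(p+[0,0,120],250)
print(current_t())
E
```

```text
[430.539 -99.677  91.549] [-0.185 -0.692 -0.698]
20.7083
```

View pics/w4.png

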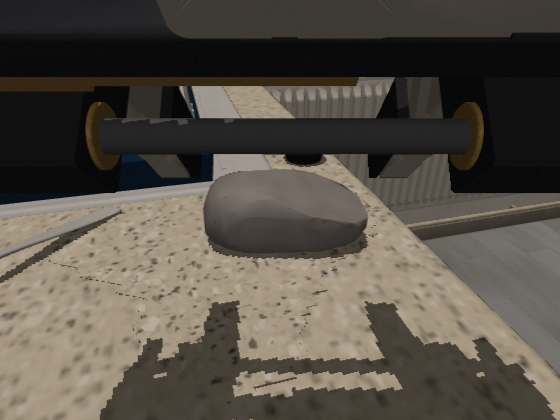

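The view is clear: the level top is on the left (world +x) and the slope falls to the right. The long stone's yaw is therefore −16°. I'll pick it up and place it.

```bash
cat > lower.py <<'E'
from h import *
def lower(xy,z0,zmin,thr=3):
    line_to([*xy,z0],60);pause(.15);f0=current_contact_force()[2]
    z=z0
    while z>zmin:
        z-=1;line_to([*xy,z],25);pause(.04);d=current_contact_force()[2]-f0
        if d>thr: break
    print("z",z,current_tcp_pos(),"df",d,"t",current_t());return z
E
python3 - <<'E'
from lower import *
s=np.array([411,-173.3]);phi=np.radians(-16.4)
move_gripper(88)
move_ptp([*s,90],q(phi));line_to([*s,3],100);print(current_tcp_pos(),current_contact_force())
move_gripper(50,40);print(current_width(),current_finger_force(),current_tcp_pos())
line_to([*s,60],120);pause(.1);print(current_width(),current_contact_force(),current_moment())
line_to([*s,200],250)
move_ptp([430,150,200],q(phi/2));move_ptp([603,311,200],q(0));pause(.2)
print(current_width(),current_t())
cv2.imwrite("pics/w5.png",np.hstack([camera("wrist")[:270],cv2.resize(camera("side")[90:225,150:430],(560,270))])[...,::-1])
cv2.imwrite("pics/w5.png",cv2.resize(cv2.imread("pics/w5.png"),(800,193)))
E
```

```text
[ 411.465 -173.087    3.338] [-0.01  -0.14  -0.004]
59.47961642095969 39.98939358629286 [ 410.766 -173.648    3.36 ]
60.20217088989286 [-1.027  0.426 -6.739] [-0.078  0.063  0.036]
59.87074443670259 27.4
```

View pics/w5.png

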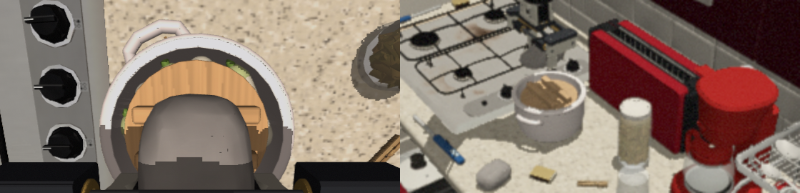

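The stone is held straight over the lid, with both clear of the rim. Lowering it gently.

```bash
python3 - <<'E'
from lower import *
xy=[603,311]
line_to([*xy,135],120)
z=lower(xy,121,113)
move_gripper(66);pause(.1);print(current_contact_force());move_gripper(86);pause(.2)
line_to([*xy,240],150);pause(.2)
k,M=cam_pose("wrist");im=camera("wrist");cv2.imwrite("pics/w6.png",im[...,::-1])
ms=masks_of("wrist","long_stone");print([(m["conf"],m["point"]) for m in ms],current_t(),current_joint_pos())
for m in ms[:1]:
    g=max(cv2.findContours(m["mask"].astype(np.uint8),0,2)[0],key=len)[:,0]
    print(cv2.minAreaRect(ray(k,M,g,134)[:,:2].astype(np.float32)))
E
```

```text
z 117 [603.139 311.084 117.525] df 5.775701029307433 t 29.8917
[-0.614 -0.012 -0.235]
[(0.64, [276.3, 195.2])] 32.4583 [ 0.763  0.358  0.04  -0.    -1.254  0.808]
((608.8668212890625, 311.9624328613281), (63.59010696411133, 105.05838775634766), 89.04351806640625)
```

View pics/w6.png

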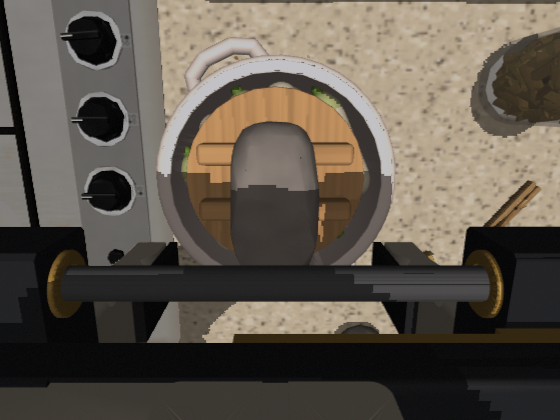

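The long stone sits squarely across both battens with its level end on the far side (row 125–185). The seat is at about (627,311.5). Now the short stone.

```bash
python3 - <<'E'
from lower import *
s=np.array([387,210.8]);phi=np.radians(11.4)
move_ptp([*s,120],q(phi));line_to([*s,3],100);print(current_tcp_pos(),current_contact_force())
move_gripper(45,30);print(current_width(),current_finger_force(),current_tcp_pos())
line_to([*s,60],120);pause(.1);print(current_width(),current_contact_force(),current_moment())
line_to([*s,240],250)
xy=[626.5,311.5]
move_ptp([*xy,240],q(0));pause(.1);print(current_width(),current_t())
line_to([*xy,180],120)
z=lower(xy,167,158,2.5)
move_gripper(62);pause(.2);print(current_contact_force());move_gripper(84);pause(.2)
line_to([*xy,290],150);pause(.2)
im=camera("wrist");b=camera("side");t=camera("top")
cv2.imwrite("pics/w7.png",np.hstack([cv2.resize(im[:270],(400,193)),cv2.resize(b[105:215,190:330],(400,314))[:193*1+121][:193]])[...,::-1])
cv2.imwrite("pics/w7.png",np.vstack([cv2.resize(im[:270],(700,338)),cv2.resize(b[125:200,200:355],(700,250),interpolation=cv2.INTER_CUBIC)])[...,::-1])
print(current_t(),current_contact_force())
E
```

```text
[387.28  211.131   3.418] [-0.655  0.238  0.3  ]
57.41159328367804 29.97727308422327 [387.046 210.659   3.158]
56.88100074461735 [-0.565 -0.254 -3.622] [-0.085  0.058  0.011]
57.27707506312576 38.1083
z 160 [626.921 311.812 160.916] df 6.2134873034400755 t 41.3167
[ 1.488  0.085 -0.541]
44.075 [-0.912  0.637 -0.088]
```

View pics/w7.png

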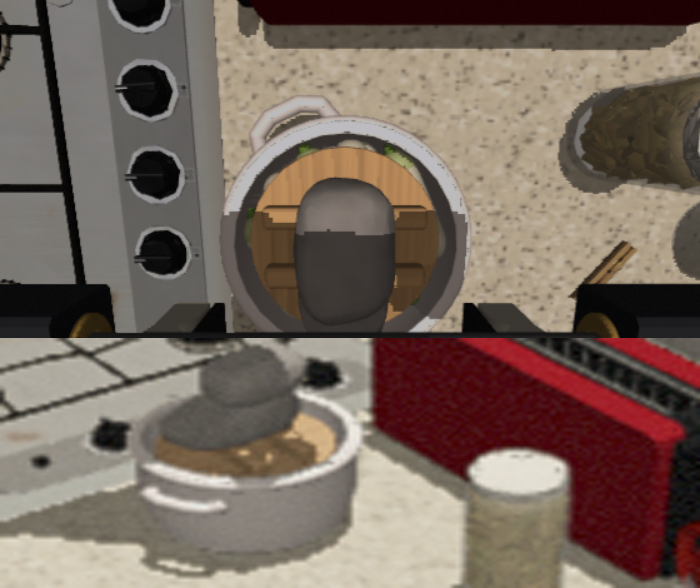

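The short stone sits on the level end of the long stone, and contact came at the expected 158 mm. The crock and neighbouring objects are undisturbed, so I'm handing in.

```bash
python3 -c "
from plant import *
print(close_job())"
```

```text
the job is handed in; nothing more can be done
None
```

I handed the job in after about 44 s. The lid lies in the crock with its battens up, the long stone lies across both battens, and the short stone rests on its level end. The last pictures and contact heights look right, but the hand-in returned no verdict.

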